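Reset the bench timer through its recessed button

TASK

Take the yellow-handled stylus out of its grey stand and press the recessed red reset button of the white bench timer fully down with the stylus tip, without pressing the blue button or touching the red one with the gripper. Then put the stylus back upright in its stand, fully down in the hole, and let go only once it is in.

Things in the scene. Friction and masses are not known exactly. Their poses are not given: they have to be found in the camera images.
- stylus_handle (a point): Middle of the stylus's handle, on its axis (z: tip to handle). Loose, round, 132 mm long, 80 g, upright in the stand, tip down. Yellow handle 20 mm across, 80 mm long, top end 40 mm above this point; below it a steel guard disc 40 mm across, 4 mm thick, its underside 44 mm below this point; then a steel shank 8 mm across, 48 mm long.
- stylus_tip (a point): Lower end of the stylus shank, on its axis, 92 mm below stylus_handle when upright; z points up to the handle. The last 8 mm of the shank taper to this blunt tip, 6 mm across.
- stand_mouth (a point): Centre of the hole's mouth in the top face of the grey stand, a block 66 x 66 mm, 60 mm high, fixed to the worktop. The vertical round hole is 30 mm across (3 mm chamfer), 56 mm deep. Fully down, the stylus rests with its guard disc flat on the block and its tip 48 mm below this point.
- reset_button_top (a point): Centre of the red button's flat top, 27 mm across, 12 mm below the top of the white timer in a round well 30 mm across (3 mm chamfer). The timer is a box 124 x 150 mm, 46 mm high, fixed; display at the back 4 mm higher. This point's x axis points to the display, y to the left; the blue button, alike, is 72 mm away along -y.
- reset_button (a joint): Travel of the red button in m: 0 is up, 0.006 fully down, pressed straight down. A spring pushes it back: about 2 N to start it, 5 N at the bottom. It counts as pressed beyond 0.0045.
- start_button (a joint): Travel of the blue button in m: 0 is up, 0.006 fully down; same spring. Leave it alone.
Mind the look-alikes: they are no part of the job. Leave any pink or turquoise look-alike of the part that bears stylus_handle alone.

How it is judged:
On the way:
1. the red button is pressed down by the stylus (value of joint reset_button above 0.0045 m and contact force between stylus and reset_button above 0.5 N), for 0.1 s.
At the end, for the whole second after the job is handed in: The stylus stands in the stand's hole, its tip within 15 mm of the hole's axis and at least 44 mm below the mouth, upright within 10 degrees, at rest; both buttons are up again (within 1.5 mm) (horizontal distance between stylus_tip and stand_mouth below 0.015 m and z of stylus_tip in the frame of stand_mouth below -0.044 m and angle between stylus_handle's own z axis and vertical below 0.17 rad and linear speed of stylus below 0.02 m/s and value of joint each of reset_button, start_button below 0.0015 m); the robot touches nothing.
It fails at once if the blue button is pressed (more than 2.5 mm) (value of joint start_button above 0.0025 m).
It fails at once if the gripper pushes on the red button itself (contact force between the fingers and reset_button above 0.1 N).
It fails at once if the stylus is let go while its tip is less than 10 mm deep in the stand's hole (z of stylus_tip in the frame of stand_mouth above -0.01 m and contact force between the fingers and stylus below 0.05 N).
It also fails if it takes over 45 s, if anything falls off the work surface, if the arm or the gripper's body presses on something with over 40 N, if the wrist force passes 120 N, or if a joint passes its speed limit or range.

ROBOT

A 6-joint arm with a two-finger parallel gripper is mounted at the origin on a cart in front of the work surface, level with it; the furniture and walls round the work are solid. World frame = base frame: x ahead of the robot, y to its left, z up, the work surface at z = 0. Lengths are in m, angles in rad, forces in N, time in s.
With the tool pointing down it reaches from about 0.375 to 0.975 m from the base axis. Payload 3.8 kg.
Tool frame: the origin (TCP) lies midway between the tips of the shut fingers; the grasp point (between the pads) lies 19 mm behind it; z points along the fingers, y is the line along which they close (so a half turn about z gives the same grasp; the last joint's range is limited). The gripper opens to 85 mm and grips with 20 to 120 N. Pads are 22 mm wide; open, the fingers measure 114 mm over their backs; the gripper's body (76 mm by 85 mm) begins 54 mm behind the grasp point. The pads swing forward as they close: fully open they stand 13 mm farther back than shut.
Start: joints at [1.1, 0.264, 1.604, -0, 1.274, -0.037], TCP at [0.284, 0.612, 0.205] pointing down, gripper open.
Joint ranges: [-2.63, 2.63], [-0.94, 2.18], [0.31, 2.57], [-1.31, 4.45], [0, 2.66], [-2.55, 2.55]. Speed limits (rad/s): [2.57, 2.57, 3.14, 3.14, 3.14, 3.14].

INTERFACE

Orientations are given as a rotation vector (axis times angle).
In Python, from workcell import bot gives the robot as it stands.
- The arm moves only by the tool step_arm, never from a script. Its argument "motion" is a list of rows, each a list of 5 numbers: the finger opening in cm, from 0 to 8.54, then the shift along the tool's x, y, z in cm, then the turn about the tool's z in degrees. In form: [[claw, dx, dy, dz, twist], ...]. A call has 1 to 20 rows; each row is the pose to reach, as a shift and turn from the pose commanded when the call began, along the tool's axes at that moment; what a row does not reach only later rows make up. A row lasts 1/10 s, in which the tool goes at most 50 mm and 8.59 degrees, less where a joint would pass 70% of its speed; a pose out of reach is approached as far as the arm can. A call with a gripper value outside its range is refused whole. The fingers move at their own pace and stop on an object; "force" is the grip in N (left out, the last holds). Time passes only in rows, so rows that repeat a pose let the fingers close. It gives the time, the measured TCP pose, the force, the opening and the grip force at its end, in the units of the state.
- bot.read_state(): the state, without advancing time (a new reading comes with each control period).
- bot.read_camera(name): name is "scene" or "top" or "wrist"; returns (picture, depth): 420x560x3 uint8, red, green, blue; 420x560 float32, m along the optical axis (not along the pixel's ray), 0 where there is no reading.
- bot.calibration(name): a dict with "mtx" (3x3 intrinsics, pixels), "origin" and "orientation" of the camera in the world; the wrist camera has in their place "T_tool_cam" (4x4, takes a point from camera to tool coordinates, whose origin is the TCP and whose axes are the flange's). Camera axes: x right, y up, looking along -z (the intrinsics and any distortion apply to the point x, -y, -z); pixel columns grow to the right and rows downward; lengths in m; the calibration is good to about 2 mm. A picture is of the moment at which its call begins: read the wrist's pose just before it. calibration takes no time and is no camera call.
- bot.finish_job(): hands the job in; it is judged then, once.
The state is a dict: "time": time; "q": joint angles; "joint_vel": joint speeds; "joint_torque": joint torques, N m; "tool_pos": TCP position; "tcp_rot": TCP orientation; "wrist_force": force on the tool from outside, world axes, zero at the start; "torque": the same for the moment, N m; "width": opening from 0.0 (shut) to 1.0 (fully open); "grip_force": force on a finger pad.
Only numpy, scipy, OpenCV 4.12 (cv2) and the standard library are available. Lean on these libraries where they do the work, as an engineer would, in place of code of your own. Each camera call takes 0.05 s, during which the arm holds its last target. There are 200 camera calls.

## Working session

There is one attempt and no reset: what is moved stays moved. The work goes in short steps, Python scripts to look and compute and a tool call to move; the robot and the scene stay as the last step left them, time stands still between calls to the robot, and variables do not carry over. Pictures are saved under pics/ and viewed, at most 10 in all, crops included, and the job is handed in when it is done.

Besides the shell and the picture viewer there is one more tool, called after "Request:" in YAML: its name, and indented under it one key for each argument. step_arm: Moves the arm, as the interface text tells. Its arguments: {"type":"object","properties":{"motion":{"type":"array","items":{"type":"array","items":{"type":"number"}}},"force":{"type":"number"}},"required":["motion"]}

```bash
mkdir -p pics
cat > h.py <<'E'
import numpy as np, cv2
from workcell import bot
from scipy.spatial.transform import Rotation as R
def T(p,rv):
    M=np.eye(4);M[:3,:3]=R.from_rotvec(rv).as_matrix();M[:3,3]=p;return M
def cloud(name):
    s=bot.read_state();c=bot.calibration(name);im,d=bot.read_camera(name)
    if name=='wrist': C=T(s['tool_pos'],s['tcp_rot'])@np.array(c['T_tool_cam'])
    else:
        C=np.eye(4);o=np.array(c['orientation'],float);C[:3,:3]=o if o.shape==(3,3) else R.from_rotvec(o).as_matrix();C[:3,3]=c['origin']
    m=np.array(c['mtx']);v,u=np.mgrid[:420,:560]
    P=np.stack([(u-m[0,2])/m[0,0]*d,-(v-m[1,2])/m[1,1]*d,-d],-1)
    return im,d,P@C[:3,:3].T+C[:3,3],C,m
E
python3 - <<'E'
from h import *
print(bot.read_state())
for n in('scene','top','wrist'):
    c=bot.calibration(n);print(c)
    im,d,W,C,m=cloud(n);np.savez(n,im=im,d=d,W=W)
    cv2.imwrite(f'pics/{n}0.png',im[...,::-1])
E
```

```text
{'time': 0.0, 'q': array([ 1.10009097e+00,  2.64760219e-01,  1.60537646e+00,  1.11095579e-05,
        1.27367789e+00, -3.68715436e-02]), 'joint_vel': array([-0.00156593,  0.00165343,  0.00133501,  0.00091449, -0.00095788,
       -0.00127507]), 'joint_torque': array([ 3.40249908e-04, -5.15117669e+01, -3.67307532e+01,  7.06334072e-05,
        1.28546098e-02, -1.17147188e-06]), 'tool_pos': array([0.2833636 , 0.61177991, 0.20395598]), 'tcp_rot': array([-0.6760153 , -3.06741372,  0.00337359]), 'wrist_force': array([ 0.52377636, -0.20843662, -0.38635836]), 'torque': array([ 0.03140525,  0.01341065, -0.05067703]), 'grip_force': 0.0, 'width': 1.0015563447856928}
{'mtx': array([[413.30141599,   0.        , 274.64654908],
       [  0.        , 413.30141599, 206.89611653],
       [  0.        ,   0.        ,   1.        ]]), 'origin': array([-0.0436655 , -0.53737051,  0.7269183 ]), 'orientation': array([ 0.84847429, -0.35776443, -0.76527993])}
{'mtx': array([[384.64147869,   0.        , 280.23354476],
       [  0.        , 384.64147869, 208.33328585],
       [  0.        ,   0.        ,   1.        ]]), 'origin': array([ 0.49472842, -0.02314952,  0.93407456]), 'orientation': array([ 0.05773482, -0.02565076, -1.55515509])}
{'mtx': array([[300.23802584,   0.        , 274.64514093],
       [  0.        , 300.23802584, 210.10570442],
       [  0.        ,   0.        ,   1.        ]]), 'T_tool_cam': array([[ 5.09077296e-04,  9.62205572e-01,  2.72323664e-01,
         6.79674872e-02],
       [ 9.99999626e-01, -2.99567682e-04, -8.10915256e-04,
         7.95101460e-04],
       [-6.98687809e-04,  2.72323975e-01, -9.62205365e-01,
        -1.68357418e-01],
       [ 0.00000000e+00,  0.00000000e+00,  0.00000000e+00,
         1.00000000e+00]])}
```

View pics/top0.png

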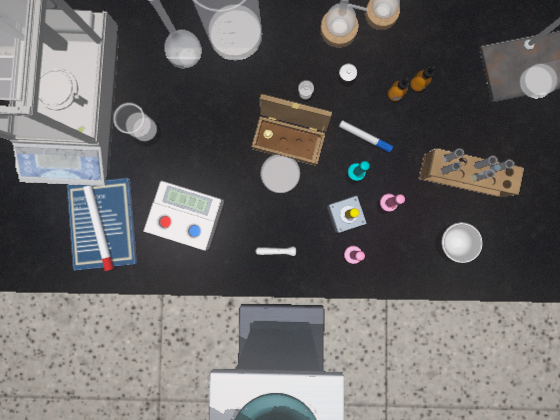

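View pics/scene0.png

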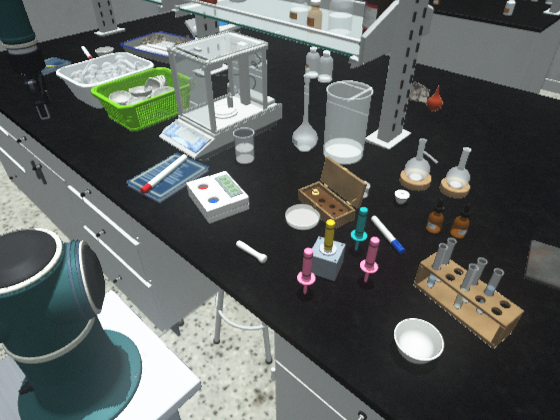

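The top view shows the stand at (348,213) with the yellow handle at (353,212), pink pins at (390,203) and (355,255), turquoise at (358,170), the timer's red button at (165,222) and blue at (194,231). The scene view confirms this layout.

```bash
cat > m.py <<'E'
from h import *
def blobs(n,z):
    im,W=z['im'],z['W'];h=cv2.cvtColor(im,cv2.COLOR_RGB2HSV)
    for nm,lo,hi in(('yellow',22,34),('red',0,8),('red2',172,180),('blue',100,116),('pink',150,172),('turq',85,96)):
        k=((h[...,0]>=lo)&(h[...,0]<=hi)&(h[...,1]>140)&(h[...,2]>90)).astype(np.uint8)
        N,L,st,ce=cv2.connectedComponentsWithStats(k)
        for i in range(1,N):
            if st[i,4]<25: continue
            Q=W[(L==i)&(z['d']>0)]
            if len(Q)==0 or Q[:,2].mean()>.3 or Q[:,2].mean()<-.02:continue
            print(n,nm,ce[i].round(1),st[i,4],'mean',Q.mean(0).round(4),'min',Q.min(0).round(3),'max',Q.max(0).round(3))
E
python3 - <<'E'
from m import *
for n in('top','scene'): blobs(n,np.load(n+'.npz'))
z=np.load('top.npz');W=z['W']
# timer top & stand top planes
for nm,(u0,u1,v0,v1),(a,b) in(('timer',(135,230,175,255),(.038,.049)),('stand',(320,375,190,240),(.052,.066))):
    S=W[v0:v1,u0:u1].reshape(-1,3);S=S[(S[:,2]>a)&(S[:,2]<b)]
    r=cv2.minAreaRect((S[:,:2]*1000).astype(np.float32));print(nm,r,np.median(S[:,2]),len(S))
E
```

```text
top yellow [351.9 212.8] 93 mean [ 0.5301 -0.1554  0.1328] min [ 0.522 -0.166  0.078] max [ 0.54  -0.149  0.148]
top red [165.1 221.4] 80 mean [0.5077 0.2659 0.0348] min [0.497 0.257 0.032] max [0.518 0.277 0.039]
top red [107.5 266.7] 28 mean [0.3994 0.399  0.0333] min [0.392 0.39  0.027] max [0.408 0.407 0.037]
top red2 [106.6 263.2] 56 mean [0.4073 0.4026 0.0312] min [0.388 0.393 0.002] max [0.422 0.422 0.038]
top blue [384.3 145.5] 117 mean [ 0.698  -0.2511  0.0167] min [ 0.685 -0.27   0.002] max [ 0.717 -0.232  0.024]
top blue [194.1 230.5] 77 mean [0.4873 0.1967 0.0351] min [0.477 0.187 0.032] max [0.498 0.207 0.039]
top turq [357.8 170.3] 245 mean [ 0.6286 -0.1778  0.0714] min [ 0.609 -0.218 -0.002] max [ 0.663 -0.159  0.137]
scene yellow [329.1 233.5] 230 mean [ 0.524  -0.1609  0.114 ] min [ 0.518 -0.168  0.068] max [ 0.54  -0.149  0.147]
scene red [434.9  99.4] 157 mean [1.4742 0.0457 0.0488] min [1.454 0.021 0.024] max [1.498 0.071 0.092]
scene red [145.7 187.7] 49 mean [0.402  0.3986 0.03  ] min [0.388 0.392 0.022] max [0.417 0.406 0.037]
scene blue [222.1  22.6] 27 mean [1.6058 1.4369 0.0644] min [1.571 1.399 0.059] max [1.631 1.49  0.068]
scene blue [397.6 245.6] 97 mean [ 0.6943 -0.2508  0.0154] min [ 0.681 -0.269 -0.004] max [ 0.728 -0.231  0.022]
scene turq [363.5 210. ] 50 mean [ 0.6315 -0.1772  0.1254] min [ 0.618 -0.187  0.   ] max [ 0.786 -0.101  0.135]
scene turq [360.8 223.7] 55 mean [ 0.6201 -0.182   0.0932] min [ 0.616 -0.187  0.071] max [ 0.627 -0.176  0.115]
scene turq [358.3 235.9] 128 mean [ 0.6243 -0.1782  0.0499] min [ 0.608 -0.196 -0.001] max [ 0.691 -0.149  0.066]
timer ((522.9750366210938, 221.84860229492188), (150.65394592285156, 124.11186218261719), 73.54875183105469) 0.0467417441764052 2338
stand ((530.4034423828125, -157.79519653320312), (65.70268249511719, 66.59251403808594), 19.264911651611328) 0.06096119092389696 714
```

Run:
```python
from m import *
z=np.load('top.npz');W=z['W']
for u,v in((390,203),(355,255),(400,199),(358,170),(353,212)):
    S=W[v-10:v+11,u-12:u+13].reshape(-1,3);c=z['im'][v,u]
    S=S[(S[:,2]>.1)&(S[:,2]<.2)];print(u,v,c,W[v,u].round(3),len(S),S.mean(0).round(3) if len(S) else '', S[:,2].max() if len(S) else '')
s=bot.read_state();M=T(s['tool_pos'],s['tcp_rot'])[:3,:3];print(M.round(3))
print(M.T@(np.array([.530,-.157,.29])-s['tool_pos']))
# obstacles above 0.15 between
for n in('top','scene'):
    W=np.load(n+'.npz')['W'];k=(W[...,2]>.16)&(W[...,0]>.25)&(W[...,0]<.75)&(abs(W[...,1])<.75);print(n,k.sum(),W[k].min(0) if k.any() else '',W[k].max(0) if k.any() else '')
```

```text
390 203 [115  65  86] [ 0.555 -0.246  0.089] 98 [ 0.56  -0.251  0.125] 0.1355261031741274
355 255 [156  92 120] [ 0.443 -0.163  0.128] 96 [ 0.442 -0.171  0.128] 0.13571416611955633
400 199 [240 178 213] [ 0.56  -0.254  0.134] 110 [ 0.56  -0.252  0.126] 0.1355261031741274
358 170 [23 86 88] [ 0.624 -0.173  0.105] 99 [ 0.628 -0.179  0.126] 0.13682610845529142
353 212 [239 230   0] [ 0.531 -0.156  0.146] 101 [ 0.53  -0.157  0.137] 0.14834492067177285
[[-0.907  0.42  -0.001]
 [ 0.42   0.907 -0.002]
 [ 0.    -0.002 -1.   ]]
[-0.54692503 -0.59423324 -0.08476363]
top 3820 [ 0.49472842 -0.02314952  0.16029521] [0.74999936 0.57030713 0.93407456]
scene 5268 [0.25005277 0.39361928 0.1601051 ] [0.74998974 0.67528734 0.5214392 ]
```

Request:
step_arm:
  motion:
    - [8.5, 0, 0, -5, 0]
    - [8.5, -27, -30, -6, 0]
    - [8.5, -27, -30, -6, 0]
    - [8.5, -27, -30, -6, 0]
    - [8.5, -27, -30, -6, 0]
    - [8.5, -27, -30, -6, 0]
    - [8.5, -27, -30, -6, 0]
    - [8.5, -27, -30, -6, 0]
    - [6, -54.7, -59.4, -6, 0]
    - [6, -54.7, -59.4, -6, 0]
    - [6, -54.7, -59.4, -6, 0]
    - [6, -54.7, -59.4, -6, 0]
    - [6, -54.7, -59.4, -6, 0]
    - [6, -54.7, -59.4, -6, 0]
    - [6, -54.7, -59.4, -6, 0]
    - [6, -54.7, -59.4, -6, 0]
    - [6, -54.7, -59.4, -6, 0]
    - [6, -54.7, -59.4, -6, 0]
    - [6, -54.7, -59.4, -6, 0]
    - [6, -54.7, -59.4, -6, 0]
  force: 60

```text
time: 2.15
tool_pos: [0.5298, -0.1556, 0.2648]
tcp_rot: [-0.676, -3.067, -0.001]
wrist_force: [-0.6, -0.4, -0.5]
width: 0.701
grip_force: 0.0
```

Run:
```python
from m import *
im,d,W,C,m=cloud('wrist');z=dict(im=im,d=d,W=W);blobs('w',z)
cv2.imwrite('pics/w1.png',im[...,::-1])
h=cv2.cvtColor(im,cv2.COLOR_RGB2HSV)
k=(h[...,0]>=22)&(h[...,0]<=34)&(h[...,1]>140)&(h[...,2]>90)
Q=W[k&(W[...,2]>.143)];print('handle top',len(Q),Q.mean(0),(Q.min(0)+Q.max(0))/2)
S=W.reshape(-1,3);S=S[(S[:,2]>.055)&(S[:,2]<.066)&(np.hypot(S[:,0]-.53,S[:,1]+.157)<.06)]
print(cv2.minAreaRect((S[:,:2]*1000).astype(np.float32)),np.median(S[:,2]))
s=bot.read_state();M=T(s['tool_pos'],s['tcp_rot'])[:3,:3];print(s['tool_pos'],M.T@(Q.mean(0)-s['tool_pos']))
```

```text
w yellow [272.9 183.4] 74 mean [ 0.5241 -0.1538  0.1041] min [ 0.522 -0.16   0.082] max [ 0.529 -0.149  0.124]
w yellow [272.6 197. ] 242 mean [ 0.5299 -0.1566  0.1429] min [ 0.522 -0.165  0.133] max [ 0.539 -0.148  0.146]
w blue [264.5 297. ] 244 mean [ 0.6976 -0.2494  0.0157] min [ 0.687 -0.268  0.006] max [ 0.712 -0.231  0.02 ]
w turq [255.1 283.1] 905 mean [ 0.6662 -0.2505  0.023 ] min [ 0.635 -0.317 -0.001] max [ 0.711 -0.188  0.04 ]
handle top 158 [ 0.53104907 -0.15728719  0.14392764] [ 0.53093064 -0.15671999  0.14436747]
((532.31982421875, -156.47898864746094), (66.05845642089844, 66.25664520263672), 19.177303314208984) 0.060151229588417204
[ 0.52989531 -0.15507465  0.26502168] [-0.00209849 -0.00158375  0.12109121]
```

View pics/w1.png

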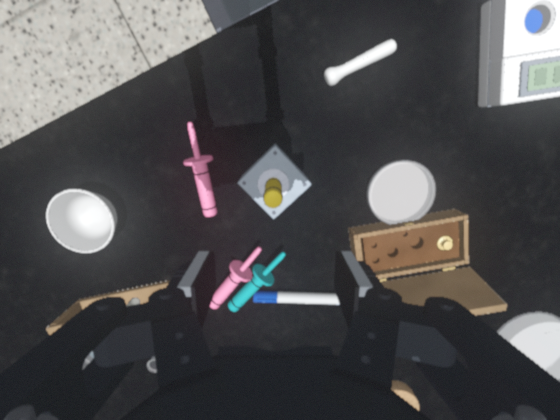

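The yellow stylus stands in the stand at (272,190). The pink and turquoise pins have toppled on their own and lie on the bench, clear of the gripper. The stand top measures 0.060 and the handle top 0.144, which match the given sizes.

Request:
step_arm:
  motion:
    - [6, -0.2, -0.2, 5, 0]
    - [6, -0.2, -0.2, 9, 0]
    - [6, -0.2, -0.2, 12, 0]
    - [6, -0.2, -0.2, 15, 0]
    - [6, -0.2, -0.2, 17.8, 0]
    - [6, -0.2, -0.2, 17.8, 0]
    - [6, -0.2, -0.2, 17.8, 0]
    - [1, -0.2, -0.2, 17.8, 0]
    - [1, -0.2, -0.2, 17.8, 0]
    - [1, -0.2, -0.2, 17.8, 0]
    - [1, -0.2, -0.2, 17.8, 0]
    - [1, -0.2, -0.2, 17.8, 0]
    - [1, -0.2, -0.2, 17.8, 0]
    - [1, -0.2, -0.2, 17.8, 0]
    - [1, -0.2, -0.2, 17.8, 0]
    - [1, -0.2, -0.2, 17.8, 0]

```text
time: 3.8
tool_pos: [0.5329, -0.1594, 0.0894]
tcp_rot: [0.676, 3.065, 0.0]
wrist_force: [-0.2, 2.1, 6.3]
width: 0.213
grip_force: 58.4
```

Request:
step_arm:
  motion:
    - [1, 0, 0, -2, 0]
    - [1, 0, 0, -5, 0]
    - [1, 0, 0, -9, 0]
    - [1, 0, 0, -13, 0]
    - [1, 0, 0, -13, 0]
    - [1, 0, 0, -13, 0]
    - [1, 0, 0, -13, 0]

```text
time: 4.5
tool_pos: [0.5302, -0.1588, 0.2157]
tcp_rot: [-0.676, -3.065, -0.0]
wrist_force: [-1.0, 0.0, -1.7]
width: 0.214
grip_force: 58.5
```

Run:
```python
from m import *
im,d,W,C,m=cloud('scene');s=bot.read_state();print(s['tool_pos'],s['tcp_rot'],s['wrist_force'],s['width'],s['grip_force'])
cv2.imwrite('pics/s2.png',cv2.resize(im[120:300,230:430,::-1],(800,720))[:600])
np.savez('s2',im=im,d=d,W=W)
im,d,W,C,m=cloud('wrist');np.savez('w2',im=im,d=d,W=W,C=C,m=m)
cv2.imwrite('pics/w2.png',im[...,::-1])
```

```text
[ 0.52992878 -0.15865484  0.21511327] [-6.75500793e-01 -3.06428901e+00 -6.87136045e-04] [ 0.59677642 -0.03055772 -1.41434939] 0.2151151822609036 58.535844683647156
```

View pics/s2.png

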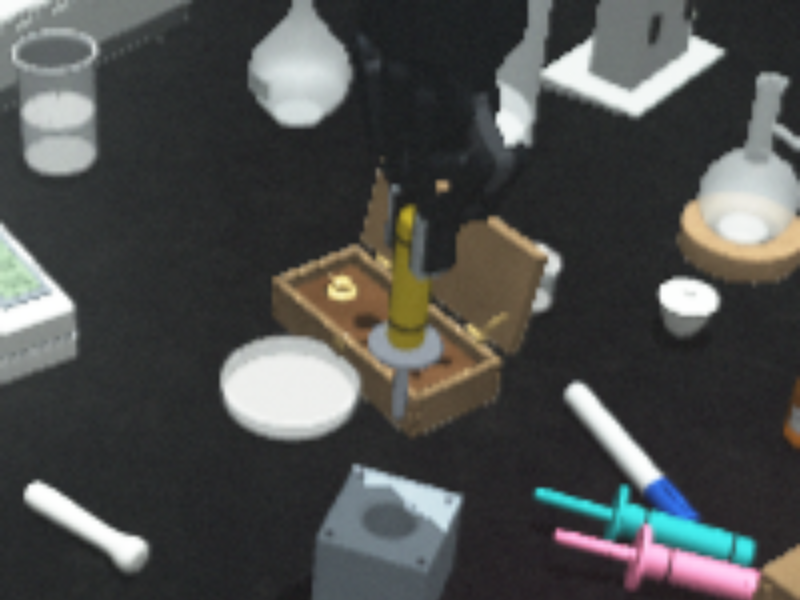

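View pics/w2.png

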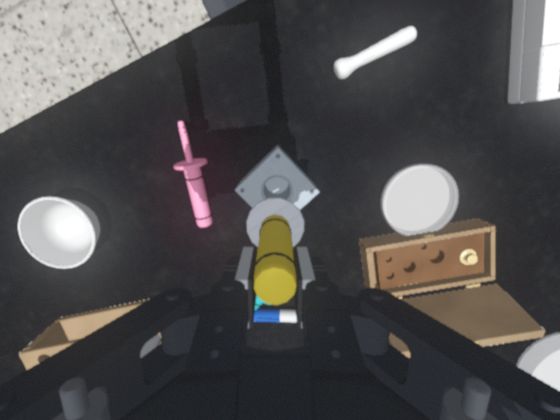

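The stylus is held, handle between the pads, guard and shank clear. In the scene crop the shank end is at (400,410) and the stand hole at (390,518). In the wrist view the stand hole is at (276,187) and the guard centre at (275,222). Next I measure its tilt.

```bash
cat > tilt.py <<'E'
from m import *
from scipy.optimize import least_squares
def tilt(zs,s):
    # fit stylus axis in scene cloud: yellow handle r=10, shank r=4
    M=T(s['tool_pos'],s['tcp_rot']);im,W=zs['im'],zs['W']
    h=cv2.cvtColor(im,cv2.COLOR_RGB2HSV)
    P=(W-M[:3,3])@M[:3,:3]
    near=(np.hypot(P[...,0],P[...,1])<.03)&(zs['d']>0)
    yel=near&(h[...,0]>=20)&(h[...,0]<=36)&(h[...,1]>140)&(h[...,2]>70)&(P[...,2]<.022)&(P[...,2]>-.06)
    H=P[yel];S=P[near&(P[...,2]>.038)&(P[...,2]<.075)&(np.hypot(P[...,0],P[...,1])<.016)]
    def f(p):
        a=np.array([p[2],p[3],1]);a/=np.linalg.norm(a);o=np.array([p[0],p[1],0])
        g=lambda Q,r:np.linalg.norm(np.cross(Q-o,a),axis=1)-r
        return np.r_[g(H,.010),g(S,.004)]
    r=least_squares(f,[0,0,0,0],loss='soft_l1',f_scale=.001)
    print('nH,nS',len(H),len(S),'S z range',S[:,2].min() if len(S) else 0,S[:,2].max() if len(S) else 0,'fit',r.x.round(4),'rms',np.sqrt(np.mean(r.fun**2)).round(4))
    return r.x
E
python3 - <<'E'
from tilt import *
s=bot.read_state()
tilt(np.load('s2.npz'),s)
z=np.load('w2.npz');M=T(s['tool_pos'],s['tcp_rot']);P=(z['W']-M[:3,3])@M[:3,:3]
im=z['im'];h=cv2.cvtColor(im,cv2.COLOR_RGB2HSV)
yel=(h[...,0]>=20)&(h[...,0]<=36)&(h[...,1]>140)&(h[...,2]>70);yel[:,:230]=0;yel[:,330:]=0
Q=P[yel];print('yel',len(Q),Q.min(0),Q.max(0))
for a in np.arange(-.06,.03,.01):
    q=Q[(Q[:,2]>a)&(Q[:,2]<a+.01)]
    if len(q):print(round(a,3),len(q),q.min(0).round(4),q.max(0).round(4))
G=P[195:255,240:310];k=(h[195:255,240:310,1]<80);G=G[k];G=G[(G[:,2]>.005)&(G[:,2]<.04)]
print('guard',len(G),G.min(0),G.max(0),np.median(G,0))
A=np.c_[G[:,:2],np.ones(len(G))];print(np.linalg.lstsq(A,G[:,2],rcond=None)[0])
# hole: depth drop in stand
W=z['W'];S=W[150:230,235:320].reshape(-1,3);S=S[(S[:,2]>.055)&(S[:,2]<.066)]
r=cv2.minAreaRect((S[:,:2]*1000).astype(np.float32));print(r,np.median(S[:,2]))
E
```

```text
nH,nS 214 43 S z range 0.04006060487593408 0.07256055578987373 fit [0.0036 0.0008 0.0129 0.0083] rms 0.0012
yel 2731 [-0.17061713 -0.00828122 -0.16848162] [0.06799773 0.02756542 0.2141116 ]
-0.06 1423 [-0.0073 -0.0083 -0.0561] [ 0.0116  0.01   -0.0501]
-0.05 298 [-0.0083 -0.0083 -0.05  ] [ 0.0117  0.01   -0.0401]
-0.04 259 [ 0.0054 -0.0083 -0.0396] [ 0.0118  0.0096 -0.03  ]
-0.03 241 [ 0.0043 -0.0082 -0.03  ] [ 0.0116  0.0101 -0.0201]
-0.02 192 [ 0.0042 -0.0072 -0.0199] [ 0.0119  0.0103 -0.01  ]
-0.01 153 [ 0.0058 -0.0071 -0.01  ] [ 0.0116  0.0096 -0.    ]
0.0 123 [ 0.0057 -0.0072  0.    ] [0.0118 0.0096 0.0093]
0.01 20 [ 0.0102 -0.0033  0.0143] [0.0117 0.0057 0.0188]
guard 1474 [-0.01320529 -0.01863002  0.0059533 ] [0.02131291 0.0203378  0.02843682] [0.00889563 0.001197   0.02543901]
[0.01198626 0.00212716 0.02509633]
((532.3304443359375, -156.449951171875), (66.059814453125, 66.13945770263672), 18.967960357666016) 0.05983021976919156
```

Request:
step_arm:
  motion:
    - [1, 4.9, 9.4, 0, 0]
    - [1, 9.8, 18.7, 0, 0]
    - [1, 9.8, 18.7, 0, 0]
    - [1, 19.5, 37.4, 0, 0]
    - [1, 19.5, 37.4, 0, 0]
    - [1, 19.5, 37.4, 0, 0]
    - [1, 19.5, 37.4, 0, 0]
    - [1, 19.5, 37.4, 0, 0]
    - [1, 19.5, 37.4, 0, 0]
    - [1, 19.5, 37.4, 0, 0]
    - [1, 19.5, 37.4, 0, 0]
    - [1, 19.5, 37.4, 0, 0]
    - [1, 19.5, 37.4, 0, 0]
    - [1, 19.5, 37.4, 0, 0]

```text
time: 6.0
tool_pos: [0.5119, 0.261, 0.2173]
tcp_rot: [0.679, 3.067, -0.0]
wrist_force: [0.3, -0.0, -0.4]
width: 0.216
grip_force: 58.8
```

Run:
```python
from tilt import *
s=bot.read_state();print(s['tool_pos'],s['tcp_rot'],s['wrist_force'],s['grip_force'])
for n in('wrist','scene','top'):
    im,d,W,C,m=cloud(n);z=dict(im=im,d=d,W=W);blobs(n,z);cv2.imwrite(f'pics/{n}3.png',im[...,::-1])
    np.savez(n+'3',**z)
    if n=='scene':
        x=tilt(z,s);M=T(s['tool_pos'],s['tcp_rot']);t=np.array([x[0]+.0775*x[2],x[1]+.0775*x[3],.0775]);print('tip',M[:3,:3]@t+M[:3,3])
```

```text
[0.51186087 0.26104305 0.21728875] [ 6.78785067e-01  3.06732434e+00 -2.23087795e-04] [ 0.34796207 -0.00776861 -0.3990636 ] 58.8040816783905
wrist yellow [274.8 281.3] 1635 mean [0.5097 0.2632 0.269 ] min [ 0.501  0.178 -0.001] max [0.683 0.272 0.274]
wrist red [351.2  35.1] 122 mean [0.4022 0.4016 0.0331] min [0.393 0.394 0.029] max [0.415 0.41  0.036]
wrist red [276.4 180. ] 306 mean [0.5083 0.2661 0.0339] min [0.497 0.255 0.032] max [0.52  0.277 0.036]
wrist red2 [352.4  39.9] 360 mean [0.4066 0.4019 0.0306] min [ 0.386  0.391 -0.002] max [0.422 0.42  0.035]
wrist blue [220.3 187.2] 36 mean [0.488  0.2019 0.0338] min [0.481 0.198 0.033] max [0.497 0.206 0.035]
scene yellow [196.  130.4] 61 mean [0.5038 0.2563 0.2244] min [0.498 0.252 0.21 ] max [0.512 0.264 0.238]
scene red [434.9  99.7] 162 mean [1.4739 0.0454 0.0477] min [1.454 0.022 0.019] max [1.501 0.073 0.093]
scene red [145.9 187.8] 49 mean [0.4022 0.3983 0.0296] min [0.389 0.391 0.018] max [0.418 0.407 0.037]
scene blue [222.1  22.6] 27 mean [1.6047 1.4355 0.0649] min [1.567 1.394 0.06 ] max [1.629 1.478 0.07 ]
scene blue [
[... 292 characters left out ...]
008  0.0234 -0.0003] rms 0.0015
tip [0.50697996 0.26418668 0.13978814]
top red [165.2 221.3] 78 mean [0.5079 0.2656 0.035 ] min [0.497 0.256 0.032] max [0.52  0.276 0.038]
top red [107.5 266.5] 41 mean [0.3998 0.4    0.0314] min [0.39  0.39  0.002] max [0.411 0.422 0.038]
top red2 [106.3 261.9] 36 mean [0.4104 0.4025 0.0332] min [0.403 0.393 0.026] max [0.42  0.415 0.038]
top blue [384.2 145.5] 120 mean [ 0.6979 -0.2509  0.0165] min [ 0.686 -0.269 -0.   ] max [ 0.717 -0.232  0.023]
top blue [194.4 230.5] 82 mean [0.4874 0.1961 0.0349] min [0.477 0.185 0.032] max [0.498 0.207 0.038]
top turq [386.6 157.5] 410 mean [ 0.6675 -0.2549  0.0235] min [ 0.636 -0.313 -0.002] max [ 0.703 -0.191  0.042]
```

View pics/wrist3.png

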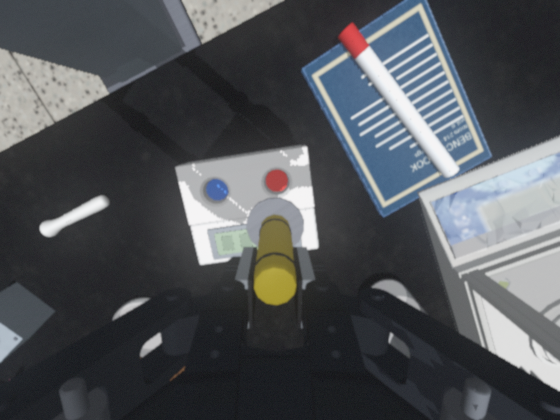

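Red is at (276,181), blue at (217,188), with the stylus aligned; the computed tip is about 2 mm from the red centre. I'll descend in stages.

Request:
step_arm:
  motion:
    - [1, 0, 0.1, 3, 0]
    - [1, 0, 0.1, 6, 0]
    - [1, 0, 0.1, 8.5, 0]
    - [1, 0, 0.1, 9.5, 0]
    - [1, 0, 0.1, 10.2, 0]
    - [1, 0, 0.1, 10.8, 0]
    - [1, 0, 0.1, 11.2, 0]
    - [1, 0, 0.1, 11.2, 0]
    - [1, 0, 0.1, 11.2, 0]

```text
time: 7.05
tool_pos: [0.5129, 0.2634, 0.1067]
tcp_rot: [0.676, 3.066, 0.002]
wrist_force: [-0.4, -1.5, 3.3]
width: 0.217
grip_force: 59.3
```

Request:
step_arm:
  motion:
    - [1, 0, 0, 0.2, 0]
    - [1, 0, 0, 0.3, 0]
    - [1, 0, 0, 0.3, 0]
    - [1, 0, 0, 0.3, 0]
    - [1, 0, 0, 0.3, 0]

```text
time: 7.55
tool_pos: [0.5134, 0.2636, 0.1047]
tcp_rot: [0.675, 3.065, 0.003]
wrist_force: [-1.9, -2.4, 9.5]
width: 0.214
grip_force: 60.2
```

The force rose past the spring's 5 N with the tip near 0.028, so the button is at the bottom. I'll retract and go back above the stand.

Request:
step_arm:
  motion:
    - [1, 0, 0, -2, 0]
    - [1, 0, 0, -5, 0]
    - [1, 0, 0, -9, 0]
    - [1, 0, 0, -11.5, 0]
    - [1, 0, 0, -11.5, 0]
    - [1, -9.8, -18.8, -11.5, 0]
    - [1, -9.8, -18.8, -11.5, 0]
    - [1, -9.8, -18.8, -11.5, 0]
    - [1, -19.5, -37.5, -11.5, 0]
    - [1, -19.5, -37.5, -11.5, 0]
    - [1, -19.5, -37.5, -11.5, 0]
    - [1, -19.5, -37.5, -11.5, 0]
    - [1, -19.5, -37.5, -11.5, 0]
    - [1, -19.5, -37.5, -11.5, 0]
    - [1, -19.5, -37.5, -11.5, 0]
    - [1, -19.5, -37.5, -11.5, 0]

```text
time: 9.15
tool_pos: [0.5305, -0.159, 0.2155]
tcp_rot: [-0.678, -3.065, -0.002]
wrist_force: [-0.1, 0.1, -1.2]
width: 0.215
grip_force: 59.0
```

Run:
```python
from tilt import *
s=bot.read_state();print(s['tool_pos'],s['tcp_rot'],s['wrist_force'],s['grip_force'])
M=T(s['tool_pos'],s['tcp_rot'])
im,d,W,C,m=cloud('scene');z=dict(im=im,d=d,W=W);x=tilt(z,s);t=np.array([x[0]+.0775*x[2],x[1]+.0775*x[3],.0775]);print('tip',M[:3,:3]@t+M[:3,3])
c1=im[120:300,230:430]
im,d,W,C,m=cloud('wrist');S=W[150:230,235:320].reshape(-1,3);S=S[(S[:,2]>.055)&(S[:,2]<.066)]
r=cv2.minAreaRect((S[:,:2]*1000).astype(np.float32));print(r,np.median(S[:,2]))
P=(W-M[:3,3])@M[:3,:3];G=P[195:255,240:310].reshape(-1,3);G=G[(G[:,2]>.015)&(G[:,2]<.035)];print('guard',G.min(0),G.max(0),np.median(G,0), np.linalg.lstsq(np.c_[G[:,:2],np.ones(len(G))],G[:,2],rcond=None)[0])
print('delta tool to stand',M[:3,:3].T@(np.array([r[0][0]/1000,r[0][1]/1000,.06])-M[:3,3]))
cv2.imwrite('pics/s4.png',np.hstack([cv2.resize(c1,(400,360)),cv2.resize(im[130:310,170:370],(400,360))])[...,::-1])
```

```text
[ 0.53052068 -0.15896575  0.21551729] [-6.78070069e-01 -3.06499082e+00 -1.69745130e-03] [-0.14794824  0.0760269  -1.20820344] 59.04045224189758
nH,nS 209 44 S z range 0.04138545255213074 0.07444620325028817 fit [0.0038 0.0008 0.0104 0.0162] rms 0.0011
tip [ 0.52698471 -0.15505683  0.13803102]
((532.3640747070312, -156.5223846435547), (66.12586212158203, 66.22006225585938), 19.00016975402832) 0.05985681233208767
guard [-0.01299294 -0.01740944  0.01502455] [0.02155549 0.0210958  0.02887781] [0.00941274 0.00185601 0.02519485] [-0.0050866  -0.00061994  0.02494942]
delta tool to stand [-0.00105551  0.00291244  0.15551656]
```

View pics/s4.png

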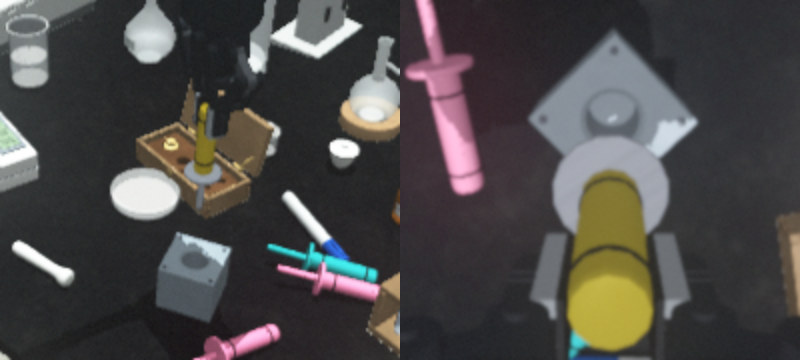

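Still held the same way, with the hole at (612,110) in the right half. The tip needs about a 4 mm correction, then insertion.

Request:
step_arm:
  motion:
    - [1, -0.4, 0.1, 0, 0]
    - [1, -0.4, 0.1, 3, 0]
    - [1, -0.4, 0.1, 6, 0]
    - [1, -0.4, 0.1, 8, 0]
    - [1, -0.4, 0.1, 9, 0]
    - [1, -0.4, 0.1, 10, 0]
    - [1, -0.4, 0.1, 11, 0]
    - [1, -0.4, 0.1, 12, 0]
    - [1, -0.4, 0.1, 12.3, 0]
    - [1, -0.4, 0.1, 12.3, 0]
    - [1, -0.4, 0.1, 12.3, 0]

```text
time: 10.35
tool_pos: [0.5358, -0.1601, 0.0948]
tcp_rot: [0.676, 3.067, -0.0]
wrist_force: [-0.2, 0.1, -0.7]
width: 0.214
grip_force: 59.0
```

Request:
step_arm:
  motion:
    - [1, 0, 0, 0.3, 0]
    - [1, 0, 0, 0.5, 0]
    - [1, 0, 0, 0.6, 0]
    - [1, 0, 0, 0.6, 0]
    - [1, 0, 0, 0.6, 0]

```text
time: 10.85
tool_pos: [0.5359, -0.16, 0.0894]
tcp_rot: [0.676, 3.067, -0.0]
wrist_force: [-1.1, 0.9, 4.8]
width: 0.209
grip_force: 59.9
```

It is seated with about 5 N of contact at the expected height, so I release it, check, then rise.

Request:
step_arm:
  motion:
    - [2.5, 0, 0, 0, 0]
    - [3.5, 0, 0, 0, 0]
    - [5, 0, 0, 0, 0]
    - [6, 0, 0, 0, 0]
    - [6, 0, 0, 0, 0]
    - [6, 0, 0, 0, 0]
    - [6, 0, 0, -3, 0]
    - [6, 0, 0, -6, 0]
    - [6, 0, 0, -10, 0]
    - [6, 0, 0, -14, 0]
    - [6, 0, 0, -17, 0]
    - [6, 0, 0, -17, 0]
    - [6, 0, 0, -17, 0]
    - [6, 0, 0, -17, 0]
    - [6, 0, 0, -17, 0]

```text
time: 12.35
tool_pos: [0.5342, -0.1594, 0.2561]
tcp_rot: [-0.675, -3.064, -0.001]
wrist_force: [-0.1, -0.9, 0.5]
width: 0.704
grip_force: 0.0
```

Run:
```python
from m import *
s=bot.read_state();print(s['tool_pos'],s['wrist_force'],s['width'],s['grip_force'])
im,d,W,C,m=cloud('wrist');blobs('w',dict(im=im,d=d,W=W))
im2,d,W,C,m=cloud('scene');blobs('s',dict(im=im2,d=d,W=W))
im3,d,W,C,m=cloud('top');blobs('t',dict(im=im3,d=d,W=W))
cv2.imwrite('pics/f5.png',np.hstack([cv2.resize(im2[160:310,250:400],(400,400)),cv2.resize(im[110:260,200:350],(400,400))])[...,::-1])
```

```text
[ 0.53423726 -0.15943692  0.25605931] [-0.14800582 -0.92318817  0.52488082] 0.7039168496852221 0.0
w yellow [275.3 183.1] 83 mean [ 0.5275 -0.1544  0.1041] min [ 0.525 -0.161  0.082] max [ 0.533 -0.149  0.125]
w yellow [275.1 196.8] 264 mean [ 0.533  -0.1573  0.1429] min [ 0.525 -0.166  0.134] max [ 0.542 -0.149  0.145]
w blue [542.3  12.3] 233 mean [0.488  0.1997 0.034 ] min [0.478 0.191 0.032] max [0.499 0.207 0.036]
w blue [265.9 297.2] 263 mean [ 0.6979 -0.2487  0.0154] min [ 0.686 -0.267  0.005] max [ 0.714 -0.231  0.02 ]
w turq [256. 283.] 938 mean [ 0.6659 -0.2501  0.0233] min [ 0.636 -0.317 -0.002] max [ 0.706 -0.189  0.04 ]
s yellow [330.2 231.6] 206 mean [ 0.5271 -0.1614  0.1179] min [ 0.521 -0.168  0.081] max [ 0.54  -0.151  0.147]
s red [434.8  99.4] 160 mean [1.4737 0.0458 0.0487] min [1.456 0.022 0.022] max [1.495 0.075 0.095]
s red [145.7 187.8] 52 mean [0.4018 0.3983 0.03  ] min [0.388 0.391 0.02 ] max [0.417 0.408 0.036]
s blue [222.1  22.6] 27 mean [1.6065 1.4377 0.0642] min [1.577 1.407 0.061] max [1.631 1.483 0.068]
s blue [397.3 244.7] 80 mean [ 0.6961 -0.2487  0.0159] min [ 0.68  -0.269  0.001] max [ 0.725 -0.232  0.023]
s turq [394.2 251. ] 331 mean [ 0.6638 -0.2576  0.0233] min [ 0.633 -0.308  0.   ] max [ 0.712 -0.19   0.042]
t yellow [352.5 211.3] 88 mean [ 0.5331 -0.1563  0.1347] min [ 0.525 -0.167  0.084] max [ 0.542 -0.15   0.148]
t red [165.1 221.4] 80 mean [0.5077 0.2658 0.0353] min [0.497 0.256 0.033] max [0.518 0.276 0.038]
t red2 [107.3 262.6] 51 mean [0.409  0.4002 0.033 ] min [0.396 0.39  0.026] max [0.42  0.412 0.038]
t blue [380.1 143.3] 47 mean [ 0.7    -0.2379  0.0294] min [ 0.568 -0.25  -0.   ] max [ 0.715 -0.102  0.617]
t blue [194.1 230.5] 77 mean [0.4874 0.1967 0.035 ] min [0.477 0.187 0.031] max [0.498 0.207 0.039]
t turq [369.8 163.5] 91 mean [ 0.6529 -0.2155  0.0223] min [ 0.636 -0.232 -0.001] max [ 0.68  -0.191  0.038]
```

View pics/f5.png

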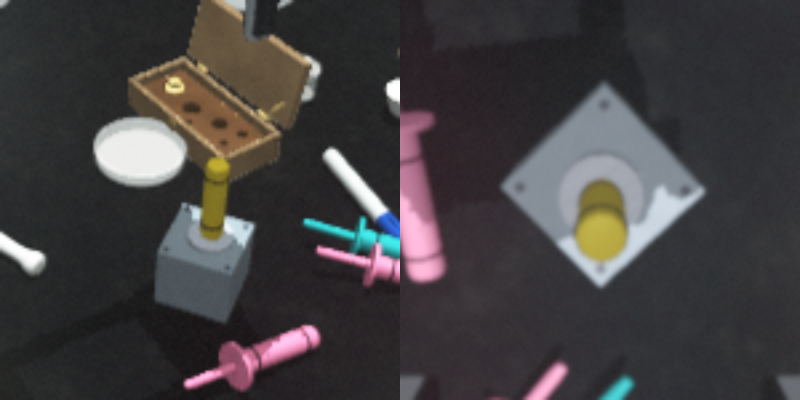

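The stylus stands upright with its guard flat on the stand (at (212,200) left, (600,215) right). Its top is at 0.144 as at the start, both buttons are up at 0.035, and the gripper is clear.

```bash
python3 -c "from workcell import bot;print(bot.finish_job())"
```

```text
the job is handed in; nothing more can be done
None
```

I pressed the red reset button to the bottom with the stylus, put the stylus back upright and fully down in its stand, released it, and handed the job in at about 12.5 s; no verdict was returned, and the three look-alikes toppled at the start though I saw no sign that the arm touched them.

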